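# Seat the optic mould and close its keeper

## Task

Push the slotted aluminium mould along the bench into the yellow V cradle until it sits fully home against both jaws. Then push the red keeper bar round behind it until it is fully closed. Do not lift or tip the mould, and leave everything else on the bench where it is.

Things in the scene. Friction and masses are not known exactly. Their poses are not given: they have to be found in the camera images.
- mould: The optic mould to be pushed: a round silvery aluminium pot with dark upright slots, open at the top, 96 mm across, 75 mm tall, 0.5 to 0.9 kg, straight-sided, standing loose on the bench. Origin: centre of its underside; z up its axis. It slides on the bench when pushed low down.
- cradle: V-shaped stop bolted to the bench: two yellow upright jaws 92 mm long, 12 thick, 36 tall. Origin: on the bench at the seat centre, where the mould's centre lies when it touches both jaws. The V opens to the cradle's -x (towards the robot). The jaws' inner faces are 48 mm from the origin, facing it from 50 degrees either side of +x; their front ends are at x = -10 mm, y = +-72 mm.
- keeper (a joint): Angle of the red keeper bar on its upright pivot, rad, anticlockwise from above. 0: bar points to the cradle's +y; pi/2: to -x; 3.14 (end stop): closed, to -y, across the mouth behind the mould, 4 mm clear of it when seated. Starts at 0.15 to 0.8; stays where left (friction 0.08 N m). Bar: 120 mm long from the pivot, 12 thick, from 14 to 34 mm above the bench.
- keeper_pivot (a point): The keeper's pivot axis, 24 mm above the bench, at x = -0.058, y = +0.080 in the cradle's frame. The red boss around it is 26 mm across, its top 35 mm above the bench, the steel pin in it 42 mm.
- keeper_knob (a point): Centre of the black ball knob (18 mm) on top of an upright steel pin (12 mm) that stands on the bar 105 mm from the pivot; this point is 69 mm above the bench, the pin runs down to the bar.
- small_mould: small brass cup mould, loose, 58 mm across, 55 mm tall, standing beside the cradle; origin: centre of its underside. Leave alone.
- tumbler: green glass tumbler, loose, 68 mm across, 85 mm tall, standing behind the cradle on its left; origin: centre of its underside. Leave alone.
- jacks: black steel jacks (a big U-shaped tweezer), loose, lying flat, 255 mm long (along its x), 68 mm wide, 12 mm thick; origin: under its middle. Leave alone.
- shears: steel shears with copper-coloured finger loops, loose, lying flat, 240 mm long (along its x), 96 mm wide, 13 mm thick; origin: under the pivot. Leave alone.
- paddle: wooden paddle, loose, lying flat, 235 mm long (along its x, blade at +x), 75 mm wide, 18 mm thick; origin: on the underside, where handle and blade meet. Leave alone.
- torch: hand gas torch standing upright, loose, blue and yellow can 68 mm across, 245 mm tall in all, brass nozzle reaching 80 mm to its -x side; origin: centre of its underside. Leave alone.
Mind the look-alikes: they are no part of the job. What is shaped like the mould but blue or purple is not meant.

How it is judged:
On the way, in this order (a step that is already met when the one before it is completed fails the run):
1. the mould is pushed home in the V cradle (horizontal distance between mould and cradle below 0.012 m), for 0.2 s.
2. the keeper bar is swung closed behind it (horizontal distance between mould and cradle below 0.012 m and value of joint keeper above 3.06 rad), for 0.2 s.
At the end, for the whole second after the job is handed in: The mould stands upright and still on the bench with its centre within 6 mm of the seat's centre, and the keeper bar is at 3.06 rad or more (end stop 3.14), at rest (horizontal distance between mould and cradle below 0.006 m and value of joint keeper above 3.06 rad and angle between mould's own z axis and vertical below 0.05 rad and height (world z) of mould below 0.004 m and linear speed of mould below 0.01 m/s and velocity of joint keeper below 0.05 rad/s); the robot touches nothing.
It fails at once if the mould is lifted off the bench (more than 8 mm) (height (world z) of mould above 0.008 m).
It fails at once if the mould is tipped (more than 0.2 rad) (angle between mould's own z axis and vertical above 0.2 rad).
It fails at once if another thing on the bench is disturbed (moved more than 20 mm) (distance of any of small_mould, tumbler, jacks, shears, paddle, torch from where it was at the start of the episode above 0.02 m).
It also fails if it takes over 69 s, if anything falls off the work surface, if the arm or the gripper's body presses on something with over 40 N, if the wrist force passes 120 N, or if a joint passes its speed limit or range.

## Robot

A 6-joint arm with a two-finger parallel gripper is mounted at the origin on the work surface. World frame = base frame: x ahead of the robot, y to its left, z up, the work surface at z = 0. Lengths are in m, angles in rad, forces in N, time in s.
With the tool pointing down it reaches from about 0.375 to 0.9 m from the base axis. Payload 3.1 kg.
Tool frame: the origin (TCP) lies between the finger pads; the fingertips stand env.nose_length ahead of it and the grasp point (between the pads) lies 2 mm behind it (env.nose_length is the distance from the TCP to the fingertips, in m); x points along the fingers, y is the direction in which the jaws open and shut, and the axes are right-handed (so a half turn about x gives the same grasp; the last joint's range is limited). The gripper opens to 87 mm and grips with 3 to 60 N. Pads are 19 mm wide; open, the fingers measure 117 mm over their backs; the gripper's body (75 mm by 190 mm) begins 51 mm behind the grasp point.
Start: joints at [-1.464, 0.527, 1.433, -0, 1.181, -0.178], TCP at [0.176, -0.6, 0.24] pointing down, gripper open.
Joint ranges: [-3.08, 3.08], [-0.75, 2.2], [0.22, 2.44], [-1.43, 4.57], [0, 2.65], [-2.85, 2.85]. Speed limits (rad/s): [2.79, 2.79, 3.14, 3.14, 3.14, 3.14].

## Interface

Orientations are given as a unit quaternion [x, y, z, w].
In Python, from workcell import env, optics, workorder gives the robot as it stands. The module is installed in compiled form; this text tells all that it offers.
- The arm moves only by the tool play_rows, never from a script. Its argument "increments" is a list of rows, each a list of 5 numbers: the shift along the tool's x, y, z scaled (see below), then the turn about the tool's x scaled (see below), then the closure, from -1 (fully open) to 1 (shut). A call has 1 to 12 rows; each row is the pose to reach, as a shift and turn from the pose commanded when the call began, along the tool's axes at that moment; what a row does not reach only later rows make up. The controller multiplies each number of a shift by 0.4 m and each number of a turn by 1.5 rad. A row lasts 1/8 s, in which the tool goes at most 62.5 mm and 10.7 degrees, less where a joint would pass 70% of its speed; a pose out of reach is approached as far as the arm can. A call with a number of a shift or a turn outside -1 to 1 is refused whole. A call with a gripper value outside its range is refused whole. The fingers move at their own pace and stop on an object; "grip_force" is the grip in N (left out, the last holds). Time passes only in rows, so rows that repeat a pose let the fingers close. It gives the time, the measured TCP pose, the force and the opening at its end, in the units of the state.
- env.state(): the state, without advancing time (a new reading comes with each control period).
- optics.capture(name): name is "scene" or "top" or "wrist"; returns (picture, depth): 420x560x3 uint8, red, green, blue; 420x560 float32, m along the optical axis (not along the pixel's ray), 0 where there is no reading.
- optics.calibration(name): a dict with "mtx" (3x3 intrinsics, pixels), "k1" (the pictures are not rectified: a ray, as slopes to the right and down, at radius r is drawn at 1 + k1 r^2 times it, then the intrinsics apply), "rvec" (rotation vector, rad) and "tvec" (3), from world to camera coordinates, as OpenCV has them. Camera axes: x right, y down, z forward; pixel columns grow to the right and rows downward; lengths in m; the calibration is good to about 2 mm. A picture is of the moment at which its call begins: read the wrist's pose just before it. calibration takes no time and is no camera call; for the wrist camera it gives the pose at the moment of the call.
- workorder.close_job(): hands the job in, once; it reports no verdict.
The state is a dict: "t": time; "joints": joint angles; "joint_velocities": joint speeds; "joint_torque": joint torques, N m; "position": TCP position; "tool_rot": TCP orientation; "ft_force": force on the tool from outside, world axes, zero at the start; "ft_torque": the same for the moment, N m; "opening": finger opening in m.
Only numpy, scipy, OpenCV 4.12 (cv2) and the standard library are available. Lean on these libraries where they do the work, as an engineer would, in place of code of your own. Each camera call takes 0.05 s, during which the arm holds its last target. There are 200 camera calls.

## Working session

There is one attempt and no reset: what is moved stays moved. The work goes in short steps, Python scripts to look and compute and a tool call to move; the robot and the scene stay as the last step left them, time stands still between calls to the robot, and variables do not carry over. Pictures are saved under pics/ and viewed, about 8 in all and at most 12, crops included, and the job is handed in when it is done.

Besides the shell and the picture viewer there is one more tool, called as name(argument=value, ...), one argument or row to a line, values as JSON. play_rows: Moves the arm, as the interface text tells. Shifts and turns lie within -1 to 1; 1 stands for 0.4 m of shift or 1.5 rad of turn. Its arguments: {"type":"object","properties":{"increments":{"type":"array","items":{"type":"array","items":{"type":"number","minimum":-1,"maximum":1}}},"grip_force":{"type":"number"}},"required":["increments"]}

```bash
mkdir -p pics; cat > h.py <<'E'
import numpy as np, cv2
from workcell import env, optics, workorder
def cap(n):
    c=optics.calibration(n); p,d=optics.capture(n); return p,d,c
def ray(c,uv):
    K=np.array(c["mtx"]);R=cv2.Rodrigues(np.array(c["rvec"],float))[0];t=np.array(c["tvec"],float).ravel()
    q=(np.atleast_2d(uv)-K[:2,2])/[K[0,0],K[1,1]]
    s=q.copy()
    for _ in range(20): s=q/(1+c["k1"]*(s**2).sum(1,keepdims=True))
    D=np.c_[s,np.ones(len(s))]
    return -R.T@t, D@R
def onplane(c,uv,z):
    o,D=ray(c,uv); return o+D*((z-o[2])/D[:,2])[:,None]
def withdepth(c,uv,d):
    o,D=ray(c,uv); return o+D*np.atleast_1d(d)[:,None]
def cloud(d,c):
    v,u=np.mgrid[:d.shape[0],:d.shape[1]]
    P=withdepth(c,np.c_[u.ravel(),v.ravel()].astype(float),d.ravel()); P[d.ravel()==0]=np.nan
    return P.reshape(d.shape+(3,))
E
python3 - <<'E'
from h import *
print(env.state(), env.nose_length)
for n in("scene","top"):
    p,d,c=cap(n); cv2.imwrite(f"pics/{n}0.png",p[...,::-1]); np.savez(f"{n}0.npz",p=p,d=d)
    print(n,c,(d>0).mean())
E
```

```text
{'t': 0.0, 'joints': array([-1.46450818e+00,  5.28456179e-01,  1.43390478e+00, -3.90332529e-05,
        1.18138175e+00, -1.78502697e-01]), 'joint_velocities': array([-0.00027674, -0.00164483, -0.00193541, -0.00304459,  0.00135046,
       -0.00105172]), 'joint_torque': array([-1.31337394e-03, -4.40044248e+01, -1.76594388e+01,  6.30971580e-02,
        5.84039243e-02, -1.62242432e-04]), 'position': array([ 0.1755394 , -0.59911701,  0.23857694]), 'tool_rot': array([ 0.69996361,  0.10111411, -0.69993424,  0.09959386]), 'ft_force': array([-0.0335426 ,  0.05062236,  0.45297519]), 'ft_torque': array([-0.01540816, -0.00987678,  0.00418455]), 'opening': 0.08726602902498846} 0.017
scene {'mtx': array([[473.52618105,   0.        , 283.38471106],
       [  0.        , 473.52618105, 206.02319658],
       [  0.        ,   0.        ,   1.        ]]), 'k1': -0.15199660789441963, 'rvec': array([ 2.17777158,  0.55255074, -0.26613408]), 'tvec': array([-0.4874322 , -0.08322637,  1.7319176 ])} 0.9960714285714286
top {'mtx': array([[496.62886005,   0.        , 284.7832401 ],
       [  0.        , 496.62886005, 210.28227151],
       [  0.        ,   0.        ,   1.        ]]), 'k1': -0.18241480776505165, 'rvec': array([ 2.11397435, -2.1637077 ,  0.16349074]), 'tvec': array([0.02933412, 0.53615915, 1.4803097 ])} 0.9960501700680272
```

View pics/scene0.png

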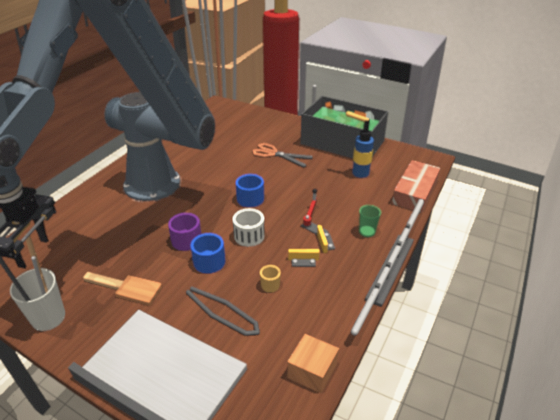

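View pics/top0.png

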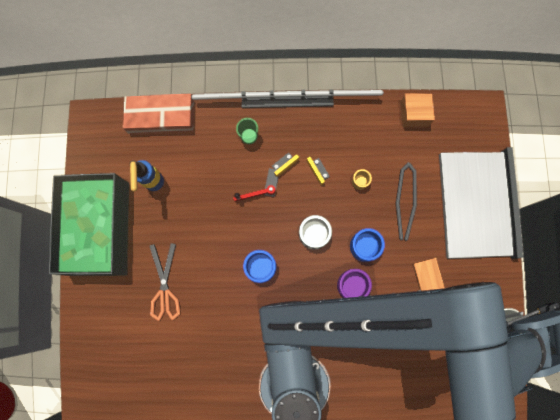

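The silvery slotted pot is at top (315,232) and scene (249,228). The lookalikes are blue at top (260,267) and (368,245), and purple at (355,285). Yellow jaws are at top (287,165) and (318,170), and the red keeper runs from (270,189) to its knob at (237,197). Next I measure these and make an enlarged crop.

```bash
cat > meas.py <<'E'
from h import *
def measure(p,d,c,tag=''):
    P=cloud(d,c); hsv=cv2.cvtColor(p,cv2.COLOR_RGB2HSV); H,S,V=[hsv[...,i].astype(int) for i in range(3)]
    roi=np.zeros(H.shape,bool); roi[130:290,210:400]=1
    out={}
    yel=roi&(H>20)&(H<35)&(S>130)&(V>110)
    n,l,st,ce=cv2.connectedComponentsWithStats(yel.astype(np.uint8))
    for i in range(1,n):
        if st[i,4]<25: continue
        uv=np.argwhere(l==i)[:,::-1].astype(float)
        Q=P[l==i]; z=np.nanmedian(Q[:,2]); top=onplane(c,uv,0.036)[:,:2]
        r=cv2.minAreaRect(top.astype(np.float32)*1000)
        print('yellow',ce[i].round(1),st[i,4],'z',z.round(3),'rect mm',np.round(r[0],1),np.round(r[1],1),round(r[2],1))
    red=roi&((H<8)|(H>172))&(S>150)&(V>90)
    n,l,st,ce=cv2.connectedComponentsWithStats(red.astype(np.uint8))
    for i in range(1,n):
        if st[i,4]<25: continue
        uv=np.argwhere(l==i)[:,::-1].astype(float)
        r=cv2.minAreaRect(onplane(c,uv,0.034)[:,:2].astype(np.float32)*1000)
        print('red',ce[i].round(1),st[i,4],'z',np.nanmedian(P[l==i][:,2]).round(3),np.round(r[0],1),np.round(r[1],1),round(r[2],1))
        print(np.round(cv2.boxPoints(r),1).tolist())
    return P,hsv
E
python3 - <<'E'
from meas import *
z=np.load('top0.npz');p,d=z['p'],z['d'];c=optics.calibration('top')
P,hsv=measure(p,d,c)
# mould: low-sat points near z .075
m=(abs(P[...,2]-.073)<.008)&(hsv[...,1]<70); m[:, :290]=0;m[:,345:]=0;m[:205]=0;m[262:]=0
uv=np.argwhere(m)[:,::-1].astype(float); W=onplane(c,uv,.075)[:,:2].astype(np.float32)
print('mould n',len(W),cv2.minEnclosingCircle(W*1000), np.nanmedian(P[m][:,2]))
# all the objects' heights with points in world bbox
for n,(u,v) in dict(small=(362,179),tumb=(248,130),torch=(147,176),jl=(287,165),jr=(318,170),piv=(271,188),knob=(237,197),blueL=(260,267),blueR=(368,245),shear=(163,280),boltL=(281,173)).items(): print(n,P[v,u].round(3))
cv2.imwrite('pics/crop0.png',cv2.resize(p[110:290,210:390,::-1],None,fx=3.3,fy=3.3,interpolation=cv2.INTER_CUBIC))
E
```

```text
yellow [286.4 164.5] 133 z 0.034 rect mm [682.   9.] [14.9 92.4] 38.2
yellow [315.3 169.9] 136 z 0.034 rect mm [663.4 -81.2] [93.7 14.2] 28.5
yellow [361.7 179.5] 86 z 0.052 rect mm [ 632.5 -226.5] [50.4 54.8] 87.3
red [257.3 192.7] 185 z 0.032 [597.5 101.3] [ 24.7 111.2] 9.3
[[576.2999877929688, 154.1999969482422], [594.2999877929688, 44.400001525878906], [618.5999755859375, 48.400001525878906], [600.7000122070312, 158.1999969482422]]
mould n 262 ((466.23956298828125, -70.57591247558594), 48.373111724853516) 0.07316889636058255
small [ 0.637 -0.231  0.006]
tumb [ 0.811  0.131 -0.002]
torch [0.631 0.418 0.147]
jl [0.681 0.007 0.035]
jr [ 0.67  -0.092  0.003]
piv [0.608 0.058 0.036]
knob [0.576 0.16  0.074]
blueL [0.366 0.097 0.011]
blueR [ 0.426 -0.24   0.007]
shear [0.331 0.4   0.013]
boltL [ 0.665  0.026 -0.002]
```

View pics/crop0.png

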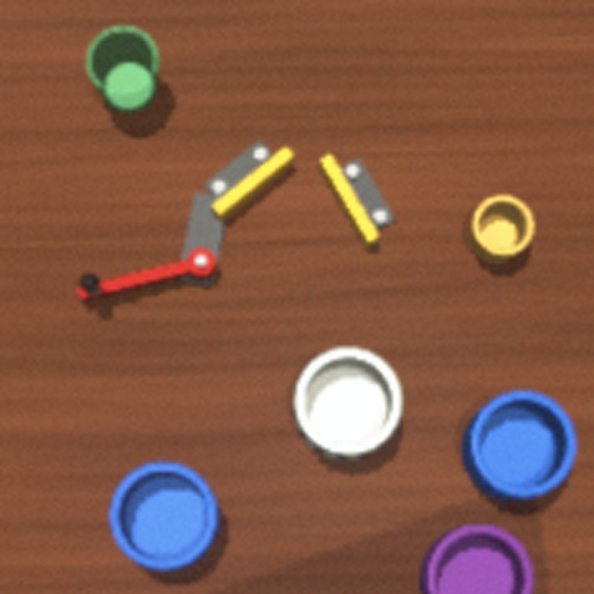

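The crop confirms it: the white/silver pot at crop (348,402) is the only non-blue, non-purple one. The jaw rectangles give a separation of 92.1 mm against 92.2 expected. Now I work out the frame, the tool axes and what lies near the start pose.

```bash
cat > fr.py <<'E'
from h import *
from scipy.spatial.transform import Rotation as Ro
th=np.deg2rad(-11.65); X=np.array([np.cos(th),np.sin(th)]);Y=np.array([-X[1],X[0]])
seat=np.array([.6443,-.0302])
def toW(p): return seat+p[0]*X+p[1]*Y
def toC(w): w=np.asarray(w)[:2]-seat; return np.array([w@X,w@Y])
def plan(tgt,zdir=None,s=None):
    """tgt world xyz of TCP, zdir desired heading (rad) of tool z -> scaled row"""
    s=s or env.state(); R=Ro.from_quat(s['tool_rot']); sh=R.inv().apply(np.array(tgt)-s['position'])/.4
    z=R.apply([0,0,1]); h=np.arctan2(z[1],z[0]); dt=0 if zdir is None else -(zdir-h+np.pi)%(2*np.pi)
    if zdir is not None: dt=-((zdir-h+np.pi)%(2*np.pi)-np.pi)
    print('tool x',R.apply([1,0,0]).round(3),'z heading',np.rad2deg(h).round(2)); print('row',sh.round(4),(dt/1.5).round(4),'dist',np.linalg.norm(sh*.4).round(3))
E
python3 - <<'E'
from fr import *
print('pivot pred',toW([-.058,.08]),'mould C',toC([.4662,-.0706]))
z=np.load('scene0.npz');c=optics.calibration('scene');P=cloud(z['d'],c)
m=(abs(P[...,0]-.25)<.25)&(abs(P[...,1]+.55)<.2)&(P[...,2]>.03)
Q=P[m]; g=np.round(Q[:,:2]/.05).astype(int)
for k in np.unique(g,axis=0): 
    q=Q[(g==k).all(1)]; print((k*.05).round(2),len(q),q[:,2].max().round(3),end=' | ')
Q=P[220:250,232:268].reshape(-1,3); Q=Q[(Q[:,2]>.02)&(Q[:,2]<.09)]
print('\nmould scene', Q[:,:2].min(0),Q[:,:2].max(0),Q[:,2].max())
u=np.array([.6443-.4662,-.0302+.0706]);a=np.arctan2(u[1],u[0]);d=np.array([np.cos(a),np.sin(a)]);print('push hdg',a)
st=np.array([.4662,-.0706])-.075*d;print('standoff',st)
for zd in(a,a+np.pi): plan([*st,.14],zd)
E
```

```text
pivot pred [0.60364945 0.05986405] mould C [-0.16627295 -0.07553195]
[ 0.1 -0.7] 1 0.127 | [ 0.1  -0.65] 234 0.134 | [ 0.1 -0.6] 351 0.135 | [ 0.1  -0.55] 4 0.554 | [ 0.1 -0.5] 220 0.616 | [ 0.1  -0.45] 14 0.675 | [ 0.1 -0.4] 115 0.731 | [ 0.1  -0.35] 46 0.76 | [ 0.15 -0.7 ] 195 0.277 | [ 0.15 -0.65] 254 0.337 | [ 0.15 -0.6 ] 473 0.375 | [ 0.15 -0.55] 285 0.566 | [ 0.15 -0.5 ] 495 0.634 | [ 0.15 -0.45] 371 0.682 | [ 0.15 -0.4 ] 459 0.735 | [ 0.15 -0.35] 245 0.763 | [ 0.2 -0.7] 241 0.339 | [ 0.2  -0.65] 1024 0.459 | [ 0.2 -0.6] 1649 0.581 | [ 0.2  -0.55] 846 0.599 | [ 0.2 -0.5] 1003 0.621 | [ 0.2  -0.45] 1014 0.679 | [ 0.2 -0.4] 963 0.727 | [ 0.2  -0.35] 449 0.758 | [ 0.25 -0.7 ] 51 0.337 | [ 0.25 -0.65] 179 0.337 | [ 0.25 -0.6 ] 611 0.58 | [ 0.25 -0.55] 503 0.597 | [ 0.25 -0.5 ] 15 0.599 | [ 0.35 -0.75] 10 0.052 | [ 0.35 -0.7 ] 13 0.054 | [ 0.4  -0.75] 92 0.056 | [ 0.4 -0.7] 104 0.056 | [ 0.4  -0.65] 3 0.031 | [ 0.4 -0.6] 4 0.031 | [ 0.4  -0.55] 4 0.032 | [ 0.45 -0.75] 97 0.056 | [ 0.45 -0.7 ] 110 0.054 | [ 0.45 -0.65] 4 0.034 | [ 0.45 -0.6 ] 2 0.031 | [ 0.45 -0.55] 4 0.031 | [ 0.5  -0.75] 49 0.056 | [ 0.5 -0.7] 58 0.056 | [ 0.5  -0.65] 5 0.032 | [ 0.5 -0.6] 1 0.03 | [ 0.5  -0.55] 2 0.031 | [ 0.5 -0.5] 2 0.031 | 
mould scene [ 0.42676353 -0.12486238] [ 0.52140802 -0.03198425] 0.08065381616972378
push hdg 0.2230639998340142
standoff [ 0.39305818 -0.08719141]
tool x [-0.     0.002 -1.   ] z heading -163.68
row [ 0.249  -1.0752 -0.8814] -2.0532 dist 0.565
tool x [-0.     0.002 -1.   ] z heading -163.68
row [ 0.249  -1.0752 -0.8814] 0.0412 dist 0.565
```

play_rows(
  increments=[
    [0,-0.1,-0.08,0,-0.15],
    [0,-0.2,-0.16,0,-0.15],
    [0,-0.3,-0.25,0,-0.15],
    [0,-0.4,-0.33,0,-0.15],
    [0,-0.5,-0.41,0.01,-0.15],
    [0,-0.6,-0.49,0.01,-0.15],
    [0,-0.7,-0.57,0.02,-0.15],
    [0,-0.8,-0.66,0.02,-0.15],
    [0,-0.9,-0.74,0.03,-0.15],
    [0,-1.0,-0.82,0.04,-0.15],
    [0,-1.0,-0.88,0.041,-0.15],
    [0,-1.0,-0.88,0.041,-0.15],
  ],
  grip_force=20,
)

```text
t: 1.6
position: [0.4021, -0.1165, 0.2396]
tool_rot: [0.703, 0.08, -0.702, 0.08]
ft_force: [-0.2, -0.3, -0.4]
opening: 0.0504
```

```bash
python3 - <<'E'
from fr import *
s=env.state();print(s['t'],s['position'],s['opening'],s['ft_force'])
plan([.3931,-.0872,.032],.223+np.pi)
E
```

```text
1.6 [ 0.40213092 -0.11645687  0.23956901] 0.050378088749829755 [-0.22908759 -0.26737957 -0.37130458]
tool x [ 0.001 -0.001 -1.   ] z heading -167.02
row [ 0.5189 -0.0767  0.0059] 0.0023 dist 0.21
```

play_rows(
  increments=[
    [0,-0.077,0.006,0,-0.15],
    [0.1,-0.077,0.006,0,-0.15],
    [0.2,-0.077,0.006,0,-0.15],
    [0.3,-0.077,0.006,0,-0.15],
    [0.4,-0.077,0.006,0,-0.15],
    [0.46,-0.077,0.006,0,-0.15],
    [0.5,-0.077,0.006,0,-0.15],
    [0.519,-0.077,0.006,0,-0.15],
    [0.519,-0.077,0.006,0,-0.15],
  ],
)

```text
t: 2.72
position: [0.3915, -0.0879, 0.0318]
tool_rot: [-0.702, -0.079, 0.703, -0.078]
ft_force: [0.4, -0.3, 0.4]
opening: 0.05
```

```bash
python3 - <<'E'
from fr import *
s=env.state();print(s['t'],s['position'],s['opening'],s['ft_force'])
d=np.array([np.cos(.223),np.sin(.223)])
for k in (.10,.063): plan([*(seat-k*d),.032],.223+np.pi)
E
```

```text
2.725 [ 0.39146529 -0.08787521  0.0317853 ] 0.04998636050762534 [ 0.38108906 -0.28139358  0.422241  ]
tool x [-0.001  0.    -1.   ] z heading -167.26
row [-0.0009 -0.0011 -0.3983] -0.0004 dist 0.159
tool x [-0.001  0.    -1.   ] z heading -167.26
row [-0.0009 -0.0011 -0.4908] -0.0004 dist 0.196
```

play_rows(
  increments=[
    [0,0,-0.03,0,-0.15],
    [0,0,-0.055,0,-0.15],
    [0,0,-0.08,0,-0.15],
    [0,0,-0.11,0,-0.15],
    [0,0,-0.145,0,-0.15],
    [0,0,-0.18,0,-0.15],
    [0,0,-0.215,0,-0.15],
    [0,0,-0.25,0,-0.15],
    [0,0,-0.29,0,-0.15],
    [0,0,-0.33,0,-0.15],
    [0,0,-0.365,0,-0.15],
    [0,0,-0.39,0,-0.15],
  ],
)

```text
t: 4.22
position: [0.5417, -0.0518, 0.0322]
tool_rot: [-0.7, -0.08, 0.705, -0.079]
ft_force: [-6.7, -1.2, 5.9]
opening: 0.0499
```

play_rows(
  increments=[
    [0,0,-0.025,0,-0.15],
    [0,0,-0.05,0,-0.15],
    [0,0,-0.07,0,-0.15],
    [0,0,-0.085,0,-0.15],
    [0,0,-0.085,0,-0.15],
  ],
)

```text
t: 4.85
position: [0.5756, -0.0443, 0.0322]
tool_rot: [-0.701, -0.08, 0.704, -0.079]
ft_force: [-4.1, 1.0, 4.3]
opening: 0.0501
```

```bash
python3 - <<'E'
from fr import *
s=env.state();print(s['t'],s['position'],s['ft_force'],toC(s['position']))
p,d,c=cap('top');np.savez('t1.npz',p=p,d=d)
cv2.imwrite('pics/t1.png',cv2.resize(p[110:290,210:390,::-1],None,fx=3.3,fy=3.3,interpolation=cv2.INTER_CUBIC))
E
```

```text
4.85 [ 0.57559164 -0.04430883  0.03215608] [-4.10109539  0.97812183  4.28974899] [-0.06444389 -0.02769265]
```

View pics/t1.png

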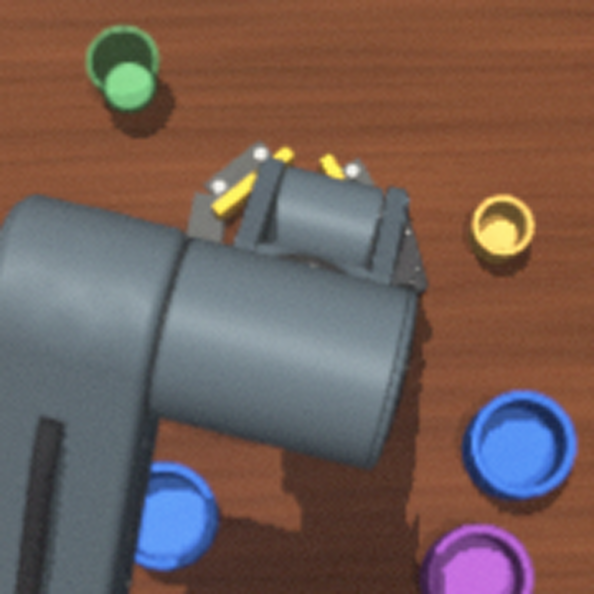

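play_rows(
  increments=[
    [0,0,0.03,0,-0.15],
    [0,0,0.08,0,-0.15],
    [0,0,0.13,0,0.3],
    [0,0,0.13,0.1,1],
    [0,0,0.13,0.2,1],
    [0,0,0.13,0.28,1],
    [0,0,0.13,0.284,1],
  ],
)

```text
t: 5.78
position: [0.527, -0.0574, 0.0321]
tool_rot: [0.704, -0.071, -0.703, -0.071]
ft_force: [0.2, 0.2, 0.7]
opening: 0.0083
```

```bash
python3 - <<'E'
from fr import *
s=env.state();print(s['t'],s['position'],s['opening'],s['ft_force'],toC(s['position']))
for n in('scene','top'):
    p,d,c=cap(n);P=cloud(d,c);np.savez(n+'2.npz',p=p,d=d)
    S=cv2.cvtColor(p,cv2.COLOR_RGB2HSV)
    m=(abs(P[...,2]-.075)<.006)&(S[...,1]<90)&(S[...,2]>100)&(abs(P[...,0]-.635)<.07)&(abs(P[...,1]+.035)<.08)
    uv=np.argwhere(m)[:,::-1].astype(float)
    if len(uv)>5:
        W=onplane(c,uv,.075)[:,:2].astype(np.float32);(x,y),r=cv2.minEnclosingCircle(W);print(n,len(W),x,y,r,toC([x,y]),W.min(0),W.max(0))
    q=p[195:285,220:370] if n=='scene' else p[110:290,210:390]
    cv2.imwrite(f'pics/{n}2.png',cv2.resize(q[...,::-1],None,fx=4 if n=='scene' else 2,fy=4 if n=='scene' else 2,interpolation=cv2.INTER_CUBIC))
a=cv2.imread('pics/scene2.png');b=cv2.imread('pics/top2.png');b=cv2.resize(b,(200,200)); a[:200,400:600]=b; cv2.imwrite('pics/c2.png',a)
E
```

```text
5.775 [ 0.52704399 -0.05738172  0.03209104] 0.008284514399290576 [0.23338893 0.18504354 0.65961204] [-0.10935158 -0.05029958]
scene 203 0.6273645758628845 -0.03905576467514038 0.04989715665578842 [-0.01479828 -0.01209315] [ 0.5794167 -0.0882815] [0.6749369  0.01021795]
top 135 0.621364414691925 -0.030565567314624786 0.04776359722018242 [-0.02238928 -0.00498948] [ 0.5962099  -0.07714245] [0.66711843 0.01446445]
```

View pics/c2.png

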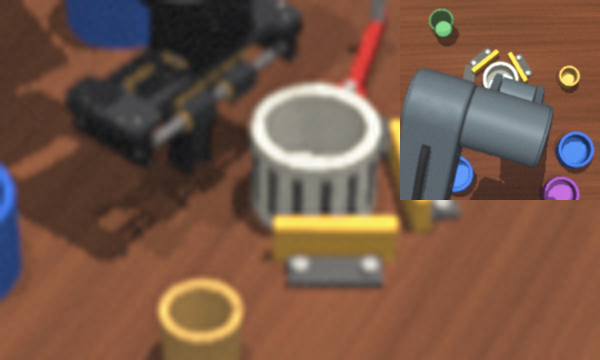

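The composite shows the mould upright between the jaws, near (318,140), still about 15–20 mm short, with the gripper clear behind it. Next is the final straight push along the cradle's x axis with the fingers closed.

```bash
python3 - <<'E'
from fr import *
for q in((-.109,-.006),(-.065,-.006),(-.0575,-.006)): plan([*toW(q),.032],th+np.pi)
E
```

```text
tool x [ 0.001 -0.    -1.   ] z heading 168.47
row [ 1.000e-04 -1.104e-01 -1.700e-03] 0.0014 dist 0.044
tool x [ 0.001 -0.    -1.   ] z heading 168.47
row [ 0.0002 -0.1102 -0.1117] 0.0014 dist 0.063
tool x [ 0.001 -0.    -1.   ] z heading 168.47
row [ 0.0002 -0.1102 -0.1305] 0.0014 dist 0.068
```

play_rows(
  increments=[
    [0,-0.06,0,0,1],
    [0,-0.11,0,0,1],
    [0,-0.11,-0.02,0,1],
    [0,-0.11,-0.04,0,1],
    [0,-0.11,-0.06,0,1],
    [0,-0.11,-0.08,0,1],
    [0,-0.11,-0.095,0,1],
    [0,-0.11,-0.11,0,1],
    [0,-0.11,-0.12,0,1],
    [0,-0.11,-0.125,0,1],
    [0,-0.11,-0.125,0,1],
  ],
)

```text
t: 7.25
position: [0.5814, -0.0235, 0.0316]
tool_rot: [-0.701, 0.071, 0.706, 0.072]
ft_force: [-5.1, -0.4, 3.2]
opening: 0.0008
```

```bash
cat > mm.py <<'E'
from fr import *
def go(t):
    s=env.state();print(round(s['t'],2),s['position'].round(4),s['opening'].round(4),s['ft_force'].round(1),'C',toC(s['position']).round(4))
    for n in('scene','top'):
        p,d,c=cap(n);P=cloud(d,c);np.savez(f'{n}{t}.npz',p=p,d=d)
        S=cv2.cvtColor(p,cv2.COLOR_RGB2HSV)
        m=(abs(P[...,2]-.075)<.006)&(S[...,1]<90)&(S[...,2]>100)&(abs(P[...,0]-.64)<.07)&(abs(P[...,1]+.035)<.07)
        uv=np.argwhere(m)[:,::-1].astype(float)
        if len(uv)>5:
            W=onplane(c,uv,.075)[:,:2].astype(np.float32);(x,y),r=cv2.minEnclosingCircle(W);print(n,len(W),x,y,r,'C',toC([x,y]).round(4))
E
python3 -c "import mm;mm.go(3)"
```

```text
Traceback (most recent call last):
  File "mm.py", line 3, in go
    s=env.state();print(round(s['t'],2),s['position'].round(4),s['opening'].round(4),s['ft_force'].round(1),'C',toC(s['position']).round(4))
                                                               ^^^^^^^^^^^^^^^^^^
AttributeError: 'float' object has no attribute 'round'
```

play_rows(
  increments=[
    [0,0,-0.005,0,1],
    [0,0,-0.01,0,1],
    [0,0,-0.01,0,1],
  ],
)

```text
t: 7.62
position: [0.5839, -0.024, 0.0315]
tool_rot: [-0.7, 0.071, 0.707, 0.072]
ft_force: [-7.1, 1.6, 5.9]
opening: 0.0006
```

```bash
sed -i "s/s\['opening'\].round(4)/s['opening']/" mm.py; python3 -c "import mm;mm.go(3)"
```

```text
7.62 [ 0.5839 -0.024   0.0315] 0.0005782133139487101 [-7.1  1.6  5.9] C [-0.0604 -0.0061]
scene 187 0.6392197012901306 -0.04244160279631615 0.05333555117249489 C [-0.0025 -0.013 ]
```

play_rows(
  increments=[
    [0,0,-0.005,0,1],
    [0,0,-0.01,0,1],
    [0,0,-0.01,0,1],
  ],
)

```text
t: 8.1
position: [0.5845, -0.0236, 0.0311]
tool_rot: [-0.697, 0.071, 0.71, 0.072]
ft_force: [-11.8, 3.5, 7.9]
opening: 0.0004
```

```bash
python3 -c "import mm;mm.go(4)"
```

```text
8.1 [ 0.5845 -0.0236  0.0311] 0.00035945605986633283 [-11.8   3.5   7.9] C [-0.0599 -0.0056]
scene 175 0.6460381150245667 -0.04055749624967575 0.04954573139548302 C [ 0.0038 -0.0098]
```

play_rows(
  increments=[
    [0,0,-0.008,0,1],
    [0,0,-0.016,0,1],
    [0,0,-0.02,0,1],
    [0,0,-0.02,0,1],
  ],
)

```text
t: 8.7
position: [0.5866, -0.0221, 0.0304]
tool_rot: [-0.693, 0.069, 0.714, 0.074]
ft_force: [-20.2, 9.3, 11.5]
opening: 0.0005
```

```bash
python3 -c "import mm;mm.go(5)"
```

```text
8.7 [ 0.5866 -0.0221  0.0304] 0.00045887571165341515 [-20.2   9.3  11.5] C [-0.0581 -0.0037]
scene 184 0.647130012512207 -0.04009851813316345 0.04976612702012062 C [ 0.0048 -0.0091]
top 7 0.6315836906433105 -0.0741155743598938 0.01596633903682232 C [-0.0036 -0.0456]
```

play_rows(
  increments=[
    [0,0,0.03,0,1],
    [0,0,0.1,0,1],
    [0,0,0.15,0,1],
    [-0.1,0,0.2,0,1],
    [-0.2,0,0.25,0,1],
    [-0.3,0.1,0.3,0,1],
    [-0.35,0.25,0.33,0,1],
    [-0.35,0.4,0.33,0,1],
    [-0.35,0.55,0.33,0,1],
    [-0.35,0.65,0.33,0,1],
    [-0.35,0.65,0.33,0,1],
  ],
)

```text
t: 10.18
position: [0.4188, -0.2595, 0.1724]
tool_rot: [0.704, -0.074, -0.702, -0.072]
ft_force: [0.5, 0.7, 0.4]
opening: 0.0005
```

```bash
python3 -c "
import mm;mm.go(6)
from meas import *
z=np.load('top6.npz');p=z['p'];measure(p,z['d'],optics.calibration('top'))
cv2.imwrite('pics/t6.png',cv2.resize(p[110:290,210:390,::-1],None,fx=3.3,fy=3.3,interpolation=cv2.INTER_CUBIC))"
```

```text
10.18 [ 0.4188 -0.2595  0.1724] 0.0004954136599636425 [0.5 0.7 0.4] C [-0.1745 -0.2701]
scene 216 0.6462959051132202 -0.03993239998817444 0.049366287887096405 C [ 0.0039 -0.0091]
top 221 0.6412495970726013 -0.03128410875797272 0.04822850227355957 C [-0.0028 -0.0017]
yellow [285.2 165. ] 105 z 0.035 rect mm [682.3   9.3] [13.8 92.3] 39.3
yellow [316.6 171.3] 85 z 0.033 rect mm [663.5 -81.5] [93.7 13.7] 27.3
yellow [361.4 179.5] 95 z 0.051 rect mm [ 634.1 -226.7] [53.1 54.6] 43.6
red [257.  192.7] 178 z 0.032 [597.7 101.4] [ 24.1 111.2] 9.3
[[576.9000244140625, 154.3000030517578], [594.7999877929688, 44.5], [618.5999755859375, 48.400001525878906], [600.7000122070312, 158.1999969482422]]
```

View pics/t6.png

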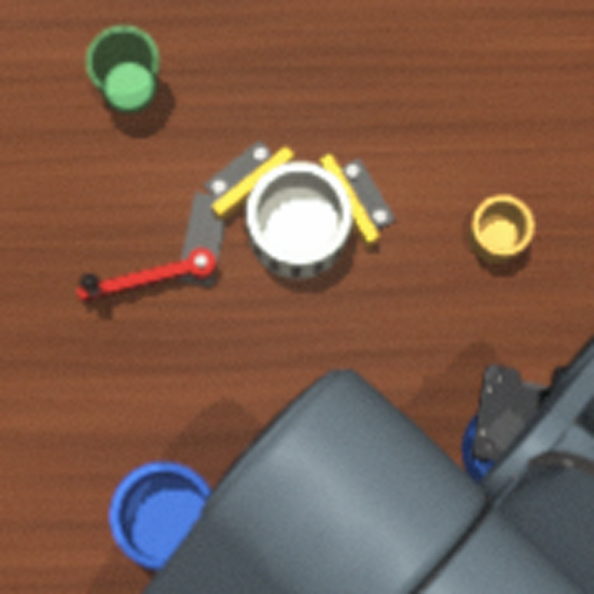

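Mould seated or nearly so at crop (300,218), about 3 mm shy of the left jaw by the measurement. One nudge from the lower right, 30° off the axis, should close that.

```bash
python3 - <<'E'
from fr import *
a=np.deg2rad(30);d=np.array([np.cos(a),np.sin(a)]);m=np.array([-.002,-.001])
for k,z in((.085,.17),(.085,.032),(.06,.032)): plan([*toW(m-k*d),z],th+a+np.pi)
E
```

```text
tool x [ 0.  0. -1.] z heading 168.3
row [ 0.005  -0.5573 -0.2504] -0.3497 dist 0.244
tool x [ 0.  0. -1.] z heading 168.3
row [ 0.35   -0.5572 -0.2503] -0.3497 dist 0.282
tool x [ 0.  0. -1.] z heading 168.3
row [ 0.35   -0.5885 -0.3044] -0.3497 dist 0.3
```

play_rows(
  increments=[
    [0,-0.12,-0.06,-0.08,1],
    [0,-0.24,-0.12,-0.16,1],
    [0,-0.36,-0.17,-0.24,1],
    [0,-0.48,-0.22,-0.32,1],
    [0,-0.557,-0.25,-0.35,1],
    [0.1,-0.557,-0.25,-0.35,1],
    [0.2,-0.557,-0.25,-0.35,1],
    [0.28,-0.557,-0.25,-0.35,1],
    [0.33,-0.557,-0.25,-0.35,1],
    [0.35,-0.557,-0.25,-0.35,1],
    [0.35,-0.575,-0.28,-0.35,1],
    [0.35,-0.588,-0.304,-0.35,1],
  ],
)

```text
t: 11.78
position: [0.5869, -0.0489, 0.0331]
tool_rot: [0.699, 0.113, -0.697, 0.114]
ft_force: [-0.9, -0.6, 0.0]
opening: 0.0004
```

play_rows(
  increments=[
    [0,0,-0.005,0,1],
    [0,0,-0.01,0,1],
    [0,0,-0.015,0,1],
    [0,0,-0.02,0,1],
    [0,0,-0.02,0,1],
  ],
)

```text
t: 12.4
position: [0.59, -0.0469, 0.0322]
tool_rot: [-0.696, -0.114, 0.7, -0.113]
ft_force: [-5.8, -1.7, 4.4]
opening: 0.0003
```

```bash
python3 -c "import mm;mm.go(7)"
```

```text
12.4 [ 0.59   -0.0469  0.0322] 0.000258508063655062 [-5.8 -1.7  4.4] C [-0.0498 -0.0273]
scene 166 0.6520423889160156 -0.03674335032701492 0.049559928476810455 C [ 0.0089 -0.0048]
```

play_rows(
  increments=[
    [0,0,-0.008,0,1],
    [0,0,-0.015,0,1],
    [0,0,-0.015,0,1],
  ],
)

```text
t: 12.88
position: [0.5909, -0.0462, 0.0322]
tool_rot: [-0.693, -0.115, 0.703, -0.113]
ft_force: [-15.4, -8.7, 11.1]
opening: 0.0003
```

```bash
python3 -c "import mm;mm.go(8)"
```

```text
12.88 [ 0.5909 -0.0462  0.0322] 0.0002861947326144632 [-15.4  -8.7  11.1] C [-0.0491 -0.0264]
scene 163 0.6506932973861694 -0.038000863045454025 0.04943162202835083 C [ 0.0078 -0.0063]
```

The mould is home: 17 N with only about 1 mm of travel. Now to plan the keeper swing. I keep a fixed tool orientation and use the closed fingers as a peg at r = 70 mm.

```bash
cat > kp.py <<'E'
from fr import *
piv=np.array([-.058,.080])
def peg(phi,mar=0,r=.07):
    b=np.array([-np.sin(phi),np.cos(phi)]);t=np.array([-np.cos(phi),-np.sin(phi)])
    return piv+r*b-(.006+.0095*abs(t[0])+.015*abs(t[1])+mar)*t
E
python3 - <<'E'
from kp import *
print(env.state()['joints'].round(2))
print('start C',peg(.36,.015)); plan([*toW(peg(.36,.015)),.19],th+np.pi); plan([*toW(peg(.36,.015)),.038],th+np.pi)
p0=peg(.36,.015)   # tool z = -X cradle, tool y=?
R=Ro.from_euler('z',th+np.pi)
# tool axes in target orientation: z=-X, x=down, y=z cross x
z=np.array([-1,0,0]);x=np.array([0,0,-1]);y=np.cross(z,x);print('tool y in cradle',y)
for f in (.36,.6,.85,1.1,1.35,1.6,1.85,2.1,2.35,2.6,2.8,2.95,3.05,3.14):
    q=peg(f)-p0; print(f,'row y,z',(q@y[:2]/.4).round(3),(q@z[:2]/.4).round(3))
E
```

```text
[-0.26  0.78  1.64 -0.01  0.73  0.99]
start C [-0.0497389   0.15790407]
tool x [-0.015 -0.    -1.   ] z heading -161.49
row [-0.396  -0.4011 -0.2245] 0.351 dist 0.243
tool x [-0.015 -0.    -1.   ] z heading -161.49
row [-0.016  -0.3994 -0.2299] 0.351 dist 0.184
tool y in cradle [ 0 -1  0]
0.36 row y,z 0.013 0.035
0.6 row y,z 0.019 0.073
0.85 row y,z 0.035 0.113
1.1 row y,z 0.063 0.15
1.35 row y,z 0.101 0.179
1.6 row y,z 0.147 0.197
1.85 row y,z 0.188 0.205
2.1 row y,z 0.232 0.202
2.35 row y,z 0.276 0.186
2.6 row y,z 0.317 0.158
2.8 row y,z 0.343 0.126
2.95 row y,z 0.358 0.099
3.05 row y,z 0.365 0.079
3.14 row y,z 0.37 0.06
```

play_rows(
  increments=[
    [0,0,0.03,0,1],
    [0,0,0.08,0,1],
    [-0.1,0,0.1,0,1],
    [-0.22,0,0.1,0,1],
    [-0.34,0,0.1,0,1],
    [-0.396,-0.05,0.05,0.05,1],
    [-0.396,-0.15,-0.02,0.15,1],
    [-0.396,-0.25,-0.1,0.25,1],
    [-0.396,-0.35,-0.18,0.33,1],
    [-0.396,-0.4,-0.225,0.351,1],
    [-0.396,-0.4,-0.225,0.351,1],
  ],
)

```text
t: 14.35
position: [0.6336, 0.1375, 0.1905]
tool_rot: [0.704, -0.071, -0.703, -0.071]
ft_force: [0.2, 0.1, -0.1]
opening: 0.0003
```

```bash
python3 - <<'E'
from kp import *
s=env.state();print(s['position'],toC(s['position']),s['joints'].round(2),s['ft_force'])
plan([*toW(peg(.36,.015)),.038],th+np.pi)
p,d,c=cap('scene');cv2.imwrite('pics/s9.png',cv2.resize(p[150:300,200:400,::-1],None,fx=3,fy=3,interpolation=cv2.INTER_CUBIC))
E
```

```text
[0.63357991 0.13749801 0.19045575] [-0.04436296  0.16207859] [0.04 0.61 1.42 0.   1.11 1.81] [ 0.19353302  0.08980497 -0.13278194]
tool x [ 0.002  0.001 -1.   ] z heading 168.49
row [0.3811 0.0108 0.0143] 0.0016 dist 0.153
```

View pics/s9.png

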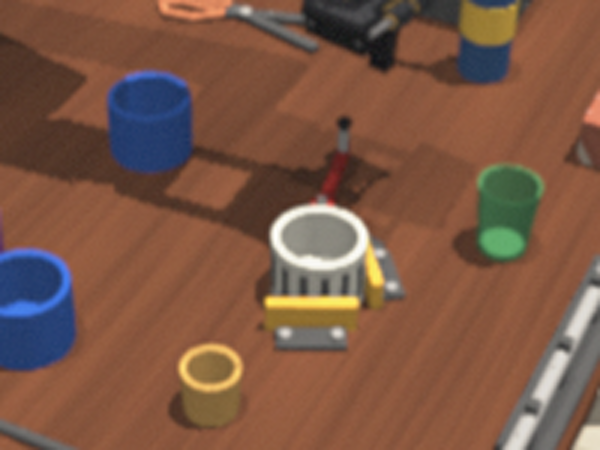

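Mould (crop 318,255) is upright against both jaws. The keeper pin and knob are at (344,125), and the gripper is above with clear room to descend.

play_rows(
  increments=[
    [0.08,0.011,0.014,0,1],
    [0.16,0.011,0.014,0,1],
    [0.24,0.011,0.014,0,1],
    [0.31,0.011,0.014,0,1],
    [0.35,0.011,0.014,0,1],
    [0.37,0.011,0.014,0,1],
    [0.381,0.011,0.014,0.001,1],
    [0.381,0.011,0.014,0.001,1],
  ],
)

```text
t: 15.4
position: [0.6268, 0.1321, 0.0385]
tool_rot: [0.704, -0.073, -0.703, -0.073]
ft_force: [-0.1, 0.2, 0.4]
opening: 0.0002
```

play_rows(
  increments=[
    [0,0.007,0.018,0,1],
    [0,0.013,0.035,0,1],
    [0,0.016,0.054,0,1],
    [0,0.019,0.073,0,1],
    [0,0.026,0.093,0,1],
    [0,0.035,0.113,0,1],
    [0,0.048,0.132,0,1],
    [0,0.063,0.15,0,1],
    [0,0.081,0.166,0,1],
    [0,0.101,0.179,0,1],
    [0,0.123,0.19,0,1],
    [0,0.147,0.197,0,1],
  ],
)

```text
t: 16.9
position: [0.5367, 0.0902, 0.0379]
tool_rot: [-0.703, 0.073, 0.704, 0.073]
ft_force: [0.8, 1.6, -0.0]
opening: 0.0004
```

```bash
python3 - <<'E'
from kp import *
s=env.state();print(s['t'],s['position'],toC(s['position']),peg(1.6),s['ft_force'],s['joints'].round(2))
p,d,c=cap('scene');cv2.imwrite('pics/s10.png',cv2.resize(p[150:300,200:400,::-1],None,fx=3,fy=3,interpolation=cv2.INTER_CUBIC))
E
```

```text
16.9 [0.53670712 0.09021123 0.03792453] [-0.12969137  0.09620417] [-0.12859126  0.09921796] [ 0.76510226  1.58811541 -0.0094454 ] [-0.04  0.74  1.78  0.    0.63  1.74]
```

View pics/s10.png

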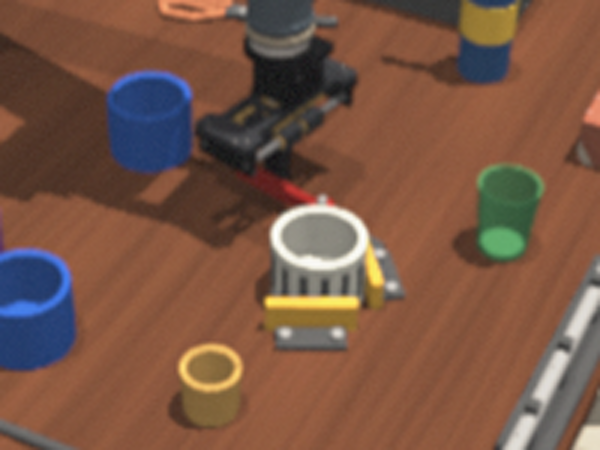

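The bar is now pointing roughly to the cradle's -x (crop (325,205) to (230,165)), and the mould hasn't moved. I'll continue the swing.

play_rows(
  increments=[
    [0,0.02,0.005,0,1],
    [0,0.041,0.008,0,1],
    [0,0.063,0.008,0,1],
    [0,0.085,0.005,0,1],
    [0,0.107,-0.002,0,1],
    [0,0.129,-0.011,0,1],
    [0,0.15,-0.024,0,1],
    [0,0.17,-0.039,0,1],
    [0,0.184,-0.055,0,1],
    [0,0.196,-0.071,0,1],
    [0,0.204,-0.085,0,1],
    [0,0.211,-0.098,0,1],
  ],
)

```text
t: 18.45
position: [0.5585, -0.0001, 0.0379]
tool_rot: [-0.703, 0.073, 0.704, 0.073]
ft_force: [-0.1, 1.1, 0.3]
opening: 0.0004
```

play_rows(
  increments=[
    [0,0.004,-0.01,0,1],
    [0,0.007,-0.02,0,1],
    [0,0.01,-0.03,0,1],
    [0,0.012,-0.039,0,1],
    [0,0.012,-0.039,0,1],
  ],
)

```text
t: 19.08
position: [0.5734, -0.0081, 0.038]
tool_rot: [0.704, -0.073, -0.703, -0.072]
ft_force: [0.5, -0.3, -0.3]
opening: 0.0004
```

```bash
python3 - <<'E'
from kp import *
s=env.state();print(s['t'],s['position'],toC(s['position']),peg(3.14),s['ft_force'])
E
```

```text
19.075 [ 0.57337626 -0.00813063  0.0380287 ] [-0.07391919  0.00729291] [-0.07363534  0.01002481] [ 0.48010908 -0.29680403 -0.31843395]
```

play_rows(
  increments=[
    [0,0,-0.003,0,1],
    [0,0,-0.006,0,1],
    [0,0,-0.009,0,1],
    [0,0,-0.009,0,1],
  ],
)

```text
t: 19.58
position: [0.5763, -0.0086, 0.0379]
tool_rot: [0.703, -0.073, -0.703, -0.073]
ft_force: [-0.8, -0.3, -0.5]
opening: 0.0004
```

play_rows(
  increments=[
    [0,0,-0.003,0,1],
    [0,0,-0.006,0,1],
    [0,0,-0.006,0,1],
  ],
)

```text
t: 19.95
position: [0.5771, -0.0087, 0.0379]
tool_rot: [-0.702, 0.072, 0.705, 0.073]
ft_force: [-5.2, 0.2, 3.9]
opening: 0.0002
```

play_rows(
  increments=[
    [0,0,-0.005,0,1],
    [0,0,-0.01,0,1],
    [0,0,-0.01,0,1],
  ],
)

```text
t: 20.32
position: [0.5772, -0.0086, 0.0375]
tool_rot: [-0.699, 0.072, 0.707, 0.073]
ft_force: [-10.7, 0.9, 6.8]
opening: 0.0005
```

play_rows(
  increments=[
    [0,0,0.02,0,1],
    [0,0,0.08,0,1],
    [0,0,0.14,0,1],
    [-0.12,0,0.18,0,1],
    [-0.25,0.05,0.22,0,1],
    [-0.33,0.2,0.3,0,1],
    [-0.33,0.35,0.33,0,1],
    [-0.33,0.5,0.33,0,1],
    [-0.33,0.62,0.33,0,1],
    [-0.33,0.7,0.33,0,1],
    [-0.33,0.7,0.33,0,1],
  ],
)

```text
t: 21.7
position: [0.3973, -0.2608, 0.1705]
tool_rot: [0.705, -0.075, -0.701, -0.073]
ft_force: [-0.0, -0.1, 1.0]
opening: 0.0003
```

```bash
python3 -c "
import mm;mm.go(11)
from meas import *
z=np.load('top11.npz');p=z['p'];measure(p,z['d'],optics.calibration('top'))
cv2.imwrite('pics/t11.png',cv2.resize(p[110:290,210:390,::-1],None,fx=3.3,fy=3.3,interpolation=cv2.INTER_CUBIC))"
```

```text
21.7 [ 0.3973 -0.2608  0.1705] 0.00025712817995149584 [-0.  -0.1  1. ] C [-0.1953 -0.2757]
scene 220 0.6506996154785156 -0.03894452750682831 0.0503300242125988 C [ 0.008  -0.0073]
top 226 0.6452299952507019 -0.030125031247735023 0.04799520969390869 C [0.0009 0.0003]
yellow [283.5 166.2] 78 z 0.034 rect mm [683.5  10.4] [13.7 92.1] 41.6
yellow [317.  171.9] 89 z 0.034 rect mm [663.5 -81.5] [93.7 13.7] 27.3
yellow [361.3 179.6] 97 z 0.051 rect mm [ 634.1 -225.1] [54.  51.2] 88.8
red [283.8 191.8] 175 z 0.032 [597.7  16.2] [110.9  23.6] 81.2
[[577.5, -36.79999923706055], [600.7999877929688, -40.5], [617.9000244140625, 69.0999984741211], [594.5999755859375, 72.80000305175781]]
```

View pics/t11.png

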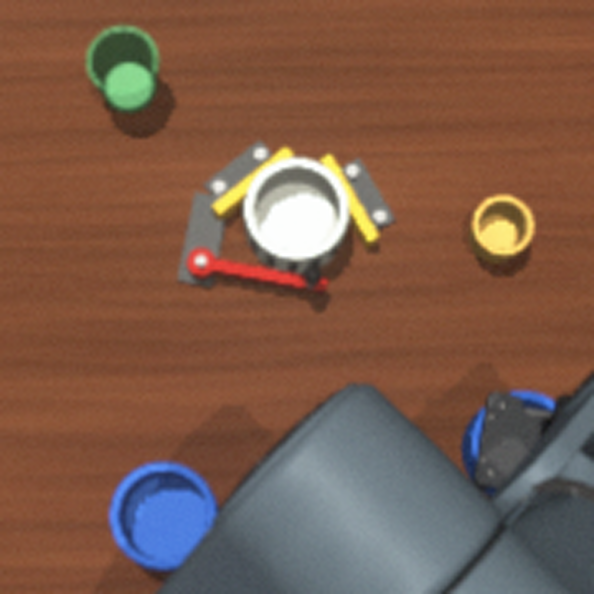

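The mould measures (+0.9, +0.3) mm from the seat. The keeper lies across the mouth at about 3.14 rad, and it pressed solid against its stop. The gripper is clear, so I'm handing in.

```bash
python3 -c "
from h import *
print(workorder.close_job(), env.state()['t'])"
```

```text
the job is handed in; nothing more can be done
the job is handed in; nothing more can be done
```

The mould is home in the V cradle and the keeper bar is closed behind it. I handed the job in at about 22 s of the 69 s allowed; no verdict was reported.

**How it went:** I pushed the mould most of the way with the fingers partly open, then finished with them closed. That first push stalled about 3 mm short of the left jaw. A second push at 30° closed the gap, ending at 17 N with almost no movement. I then swung the keeper round to its stop, which held solid under about 11 N.

**Last checks:**
- **Mould:** the top camera put it about 1 mm from the seat centre, and it looked upright.
- **Keeper:** the bar's direction in the picture gives about 3.14 rad, within a degree or two. The finger also ended about 3 mm beyond where I calculated the fully closed position.
- **Other items:** the small mould, the tumbler and the blue pot not hidden by the arm looked unmoved in the final picture. I did not re-measure the jacks, shears, paddle or torch, but the arm did not push near them.

**Disagreement:** the side camera put the mould about 11 mm off centre. It had also differed from the top camera by about 10 mm before the second push, and its fit picks up the pot's wall. I treated this as bias and relied on the top camera and the contact forces.

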